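# Lay the old half-bottle in the empty cradle

### The arm

A 7-joint arm with a two-finger parallel gripper is mounted at the origin on the work surface. World frame = base frame: x ahead of the robot, y to its left, z up, the work surface at z = 0. Lengths are in m, angles in rad, forces in N, time in s.
With the tool pointing down it reaches from about 0.4 to 0.875 m from the base axis. Payload 19.3 kg.
Tool frame: the origin (TCP) lies at the very end of the fingers, on their centre line; the grasp point (between the pads) lies 19 mm behind it; z points along the fingers, y is the line along which they close (so a half turn about z gives the same grasp; the last joint's range is limited). The gripper opens to 85 mm and grips with 20 to 120 N. Pads are 22 mm wide; open, the fingers measure 114 mm over their backs; the gripper's body (76 mm by 85 mm) begins 54 mm behind the grasp point. The pads swing forward as they close: fully open they stand 13 mm farther back than shut.
Start: joints at [1.127, 0.521, -0.036, 1.599, 0.021, 1.021, -0.113], TCP at [0.228, -0.582, 0.204] pointing down, gripper open.
Joint ranges: [-2.91, 2.91], [-0.3, 2.13], [-1.5, 1.42], [0.17, 2.43], [-1.26, 4.41], [0.16, 1.93], [-2.52, 2.52]. Speed limits (rad/s): [1.89, 1.89, 2.39, 2.39, 3.01, 3.01, 3.01].

### API

Orientations are given as [roll, pitch, yaw] about the fixed x, y, z axes, in that order (R = Rz(yaw) Ry(pitch) Rx(roll)).
In Python, from workcell import bot gives the robot as it stands.
- The arm moves only by the tool servo_tool, never from a script. Its argument "plan" is a list of rows, each a list of 7 numbers: the finger opening in cm, from 0 to 8.54, then the shift along the tool's x, y, z in cm, then the turn, a rotation vector about the tool's x, y, z in degrees. In form: [[fingers, x, y, z, wx, wy, wz], ...]. A call has 1 to 10 rows; each row is the pose to reach, as a shift and turn from the pose commanded when the call began, along the tool's axes at that moment; what a row does not reach only later rows make up. A row lasts 1/10 s, in which the tool goes at most 50 mm and 8.59 degrees, less where a joint would pass 70% of its speed; a pose out of reach is approached as far as the arm can. A call with a gripper value outside its range is refused whole. The fingers move at their own pace and stop on an object; "force" is the grip in N (left out, the last holds). Time passes only in rows, so rows that repeat a pose let the fingers close. It gives the time, the measured TCP pose, the force, the opening and the grip force at its end, in the units of the state.
- bot.observe(): the state, without advancing time (a new reading comes with each control period).
- bot.grab_frame(name): name is "scene" or "side" or "wrist"; returns a dict with "frame" (384x512x3 uint8, blue, green, red), "mtx" (3x3 intrinsics, pixels), "R" (3x3) and "t" (3): a world point X has camera coordinates R X + t; the wrist camera has in their place "T_tool_cam" (4x4, takes a point from camera to tool coordinates, whose origin is the TCP and whose axes are the flange's). Camera axes: x right, y down, z forward; pixel columns grow to the right and rows downward; lengths in m; the calibration is good to about 2 mm. A picture is of the moment at which its call begins: read the wrist's pose just before it. There is no depth.
- bot.job_done(): hands the job in; it is judged then, once.
The state is a dict: "clock": time; "qpos": joint angles; "qd": joint speeds; "joint_efforts": joint torques, N m; "position": TCP position; "tool_rot": TCP orientation; "force": force on the tool from outside, world axes, zero at the start; "moment": the same for the moment, N m; "grip_width": finger opening in m; "finger_force": force on a finger pad.
Only numpy, scipy, OpenCV 4.12 (cv2) and the standard library are available. Lean on these libraries where they do the work, as an engineer would, in place of code of your own. Each camera call takes 0.05 s, during which the arm holds its last target. There are 200 camera calls.

### The job

Lift the old half-bottle off the two-vee wooden stand and lay it in whichever of the two serving cradles is empty, lying the way its neighbour does: body in the wide rest, neck in the narrow one. Treat it gently: its glass is thin and its sediment has settled, so never squeeze it with more than 30 N a finger, keep the bottle lying about level all the way, and set it down softly without knocking it or dropping it. Leave the neighbour bottle and the other things where they are.

Things in the scene. Friction and masses are not known exactly. Their poses are not given: they have to be found in the camera images.
- bottle: Dark half-bottle, beige label, on the stand: body 60 mm in diameter, 134 mm long, 35 mm shoulder, neck 27 mm in diameter; 238 mm over all; 0.6 to 0.9 kg. Origin on its axis 78 mm from the butt, near the centre of mass, 60 mm above the table; x to the mouth, any roll. Grip there, with 20 to 30 N a pad (the forces of both pads stay below 80 N in sum); knocks below 55 N (lower at 15 mm/s)
- bottle_mouth (a point): Centre of the half-bottle's mouth, 160 mm from its origin along its x.
- stand: Wooden stand under the bottle, fixed: board 200 mm (x) by 110 mm (y), 15 mm thick, with two equal vee rests 18 mm thick at x = -45 and +45 mm that carry the bottle's body; their arms reach 44 mm to either side and up to 7 mm below the bottle's axis; between them both flanks are free. Origin on the table below the middle; x runs the way the neck points.
- cradle: Double serving cradle, fixed: board 260 mm (x, -95 to 165) by 290 mm (y), 15 mm thick; two places at y = +85 and -85 mm, each with a wide vee rest for the body at x = -45 mm and a narrow one for the neck at x = +130 mm (18 mm thick, 45 degree slopes that centre the bottle). Either place holds the neighbour; the other is empty (the flat cork pad on its board does not matter). Origin on the table.
- place_left (a point): Where the half-bottle's origin comes to rest in the cradle's left (+y) place: on the axis of the lying bottle, 60 mm above the table (45 mm above the board). Axes as the cradle's; the bottle's x must point along its x.
- place_right (a point): The same point of the cradle's right (-y) place.
- neighbour: The neighbour: a second half-bottle of the same shape and size, already lying in one of the cradle's two places. Origin and axes as for the half-bottle. Stays where it is.
- tasting_cup: Bystander: white ceramic cup, 70 mm in diameter and 80 mm high, standing at the table's left. Origin at its underside.
- mallet: Bystander: a wooden mallet lying at the table's right. Origin at its underside.
- cork_box: Bystander: a closed plain brown box of 60 x 110 x 45 mm at the table's far side. Origin at its underside.
Things that resemble listed ones, but are neither listed nor needed, are in the scene too. What is shaped like the bottle but purple or turquoise is not meant.

How it is judged:
By the outcome, as a careful person would: the job done as asked, in the order asked, and still so for the second after the job is handed in, with the robot touching nothing.
It also fails if it takes over 48 s, if anything falls off the work surface, if the arm or the gripper's body presses on something with over 40 N, if the wrist force passes 120 N, or if a joint passes its speed limit or range.

## Working session

There is one attempt and no reset: what is moved stays moved. The work goes in short steps, Python scripts to look and compute and a tool call to move; the robot and the scene stay as the last step left them, time stands still between calls to the robot, and variables do not carry over. Pictures are saved under pics/ and viewed, at most 10 in all, crops included, and the job is handed in when it is done.

Besides the shell and the picture viewer there is one more tool, called as a command line: name --pt "numbers of a row" for each row, then --argument value for the rest. servo_tool: Moves the arm, as the interface text tells. Its arguments: {"type":"object","properties":{"plan":{"type":"array","items":{"type":"array","items":{"type":"number"}}},"force":{"type":"number"}},"required":["plan"]}

```bash
mkdir -p pics; ls; python3 - <<'E'
from workcell import bot
import cv2,numpy as np
s=bot.observe();print({k:np.round(v,3).tolist() for k,v in s.items()})
for n in("scene","side"):
    f=bot.grab_frame(n);cv2.imwrite(f"pics/{n}0.png",f["frame"]);np.savez(n+"0.npz",**f)
    print(n,-f["R"].T@f["t"])
E
```

```text
pics
{'clock': 0.0, 'qpos': [1.127, 0.522, -0.036, 1.6, 0.021, 1.021, -0.113], 'qd': [0.0, -0.001, 0.002, -0.0, 0.001, 0.001, 0.0], 'joint_efforts': [-0.0, -92.711, 1.98, -36.994, 0.018, 0.008, -0.0], 'position': [0.228, -0.582, 0.204], 'tool_rot': [-3.141, 0.0, 0.374], 'force': [0.195, 0.383, -0.462], 'moment': [0.033, -0.008, 0.027], 'finger_force': 0.0, 'grip_width': 0.086}
scene [1.29272437 0.04815617 1.22606708]
side [-0.01182156  1.05292498  0.99985344]
```

View pics/scene0.png

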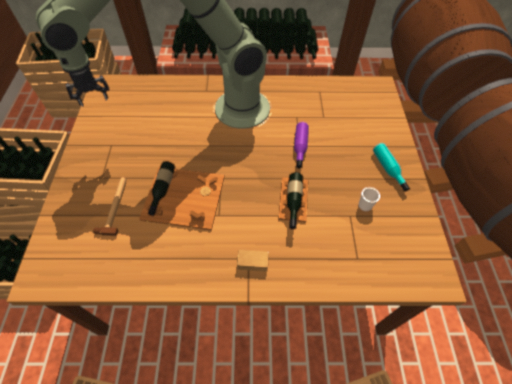

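View pics/side0.png

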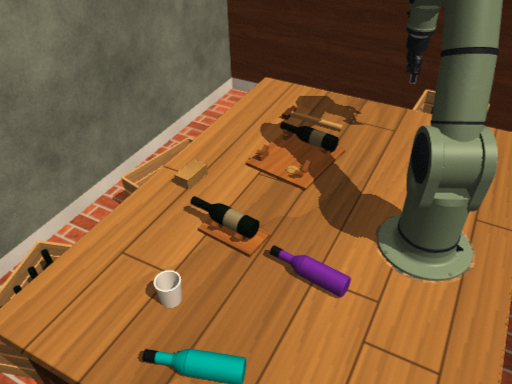

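The scene view shows the half-bottle at about (295,195) with its mouth near (292,226). The neighbour is at (162,188) in the right place, so the left place is empty, with rests near (208,184) and (197,216). Next I measure axes from the masks.

```bash
cat > h.py <<'E'
import cv2,numpy as np
from scipy.spatial.transform import Rotation as Ro
def ray(f,uv):
    p=cv2.undistortPoints(np.array([[uv]],float),f["mtx"],None)[0,0]
    return -f["R"].T@f["t"], f["R"].T@np.array([p[0],p[1],1])
def onplane(f,uv,z):
    c,d=ray(f,uv); return c+d*(z-c[2])/d[2]
def wristcam(f,s):
    T=np.eye(4);T[:3,:3]=Ro.from_euler("xyz",s["tool_rot"]).as_matrix();T[:3,3]=s["position"]
    T=T@f["T_tool_cam"]; return dict(frame=f["frame"],mtx=f["mtx"],R=T[:3,:3].T,t=-T[:3,:3].T@T[:3,3])
def dark(img,roi,thr=60,kern=3):
    x0,y0,x1,y1=roi; m=np.zeros(img.shape[:2],np.uint8)
    m[y0:y1,x0:x1]=(img[y0:y1,x0:x1].max(2)<thr)*255
    return m
E
python3 - <<'E'
from h import *
for n,rois in(("scene",dict(b=(278,165,312,232),n=(140,155,180,220))),("side",dict(b=(185,190,265,242),n=(275,118,342,155)))):
    f=np.load(n+"0.npz")
    for k,r in rois.items():
        m=dark(f["frame"],r)
        ys,xs=np.nonzero(m); P=np.array([onplane(f,(u,v),.06) for u,v in zip(xs,ys)])[:,:2]
        hull=P; c=P.mean(0); 
        l=cv2.fitLine(P.astype(np.float32),cv2.DIST_HUBER,0,.01,.01).ravel(); d=l[:2]*np.sign(l[0]); a=(P-l[2:])@d
        print(n,k,len(P),"butt",l[2:]+d*a.min(),"mouth",l[2:]+d*a.max(),"len",np.ptp(a),"yaw",np.degrees(np.arctan2(d[1],d[0])))
        x0,y0,x1,y1=r; 
f=np.load("scene0.npz")["frame"]
cv2.imwrite("pics/z.png",cv2.resize(f[150:240,130:330],None,fx=4,fy=4,interpolation=cv2.INTER_CUBIC))
E
```

```text
scene b 345 butt [0.39771231 0.24526807] mouth [0.6940997  0.19787153] len 0.30015314449906705 yaw -9.085481
scene n 432 butt [ 0.38711037 -0.29572276] mouth [ 0.63741709 -0.33236837] len 0.25297501696158203 yaw -8.329092
side b 831 butt [0.44252014 0.23673619] mouth [0.69899264 0.19778977] len 0.2594127263293099 yaw -8.634636
side n 663 butt [ 0.38607316 -0.281226  ] mouth [ 0.65421939 -0.34212913] len 0.2749756229096797 yaw -12.796302
```

View pics/z.png

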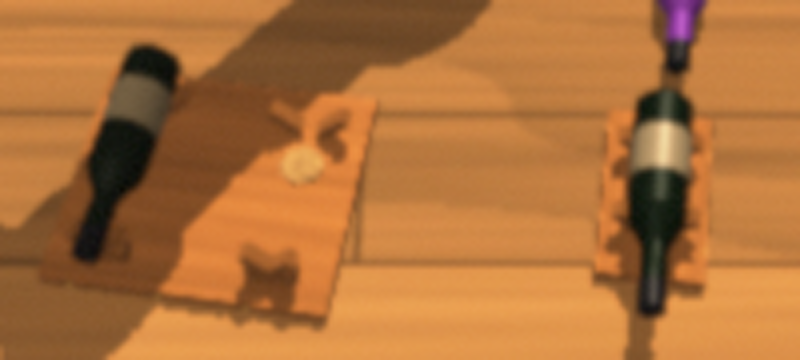

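servo_tool --pt "8.5 3.5 -2.5 -2 0 0 3" --pt "8.5 7 -5 -4 0 0 6" --pt "8.5 11 -7.5 -6 0 0 9" --pt "8.5 15 -10 -8 0 0 12" --pt "8.5 19 -13 -10 0 0 15" --pt "8.5 23 -16 -12 0 0 18" --pt "8.5 27 -19 -13 0 0 21" --pt "8.5 31 -22 -13 0 0 25" --pt "8.5 34 -24 -13 0 0 28" --pt "8.5 36 -25 -13 0 0 30" --force 25

```text
clock: 1.1
position: [0.4738, -0.2136, 0.3343]
tool_rot: [-3.141, -0.0, -0.148]
force: [-0.5, -0.5, 0.2]
grip_width: 0.0849
finger_force: 0.0
```

```bash
python3 - <<'E'
from workcell import bot
from h import *
s=bot.observe();f=wristcam(bot.grab_frame("wrist"),s)
print(s["clock"],s["position"],s["tool_rot"],s["qpos"]);print(-f["R"].T@f["t"],f["R"])
np.savez("w1.npz",**f);cv2.imwrite("pics/w1.png",f["frame"])
E
```

```text
1.1 [ 0.47379831 -0.21360359  0.33432989] [-3.14057995e+00 -3.98615405e-04 -1.47717896e-01] [ 0.42148162  0.23593069 -0.13766868  1.6886972   0.03304969  1.21903923
 -1.44231618]
[ 0.53809019 -0.22294475  0.50427052] [[-0.14726581 -0.98909588 -0.00145716]
 [-0.95548344  0.14188016  0.25869173]
 [-0.25566419  0.03948874 -0.96595883]]
```

View pics/w1.png

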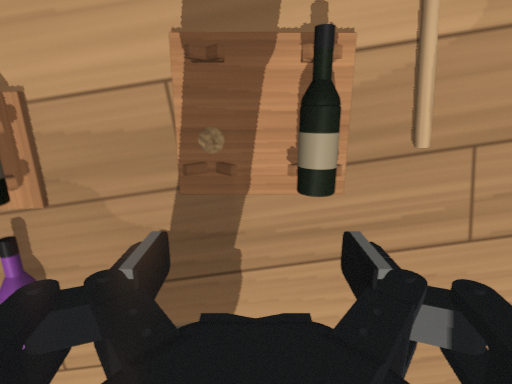

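The wrist view shows the cradle with board corners at about (170,30), (356,32), (345,193) and (179,193). The neighbour's mouth is at (324,26) and its butt at (316,194). The left place is empty, with rests at (207,52) and (207,168).

```bash
python3 - <<'E'
from h import *
f=dict(np.load("w1.npz"))
for p in((170,30),(356,32),(345,193),(179,193)): print(p,onplane(f,p,.015))
m=dark(f["frame"],(290,15,350,200),50)
l=[]
for y in range(24,194):
    xs=np.nonzero(m[y])[0]
    if len(xs)>8: l.append((y,xs.min(),xs.max(),))
l=np.array(l);print(l[::8].tolist(), l[0],l[-1])
E=[]
for y,a,b in l:
    if y<75 or y>110: E.append(onplane(f,((a+b)/2,y),.06)[:2])
E=np.array(E,np.float32);L=cv2.fitLine(E,cv2.DIST_HUBER,0,.01,.01).ravel();d=L[:2]*np.sign(L[0])
print("axis",d,np.degrees(np.arctan2(d[1],d[0])),L[2:])
m=onplane(f,((l[0,1]+l[0,2])/2,l[0,0]),.07)[:2];o=m-.16*d
print("mouth",m,"org",o,"place_left",o+.17*np.array([-d[1],d[0]]))
E
```

```text
(170, 30) [ 0.67636752 -0.11103419  0.015     ]
(356, 32) [ 0.63152156 -0.39274334  0.015     ]
(345, 193) [ 0.376962  -0.3587512  0.015    ]
(179, 193) [ 0.41999739 -0.06888204  0.015     ]
[[25, 318, 333], [33, 315, 333], [41, 314, 333], [49, 314, 332], [57, 314, 331], [65, 314, 330], [73, 313, 330], [81, 312, 331], [89, 307, 334], [97, 303, 338], [105, 301, 338], [113, 300, 339], [121, 300, 338], [129, 300, 338], [173, 298, 335], [181, 298, 334], [189, 298, 333]] [ 25 318 333] [193 301 332]
axis [ 0.98948216 -0.14465483] -8.317291 [ 0.5011558 -0.3141544]
mouth [ 0.63570131 -0.33331954] org [ 0.47738416 -0.31017476] place_left [ 0.50197548 -0.1419628 ]
```

The board gives place_left at (0.504,-0.144) and the neighbour gives (0.502,-0.142), with a yaw of about -8.5°. The two agree, so I move on to the bottle.

servo_tool --pt "8.5 -0.3 -4 0 0 0 0" --pt "8.5 -0.7 -8.5 0.5 0 0 0" --pt "8.5 -1 -13 1 0 0 0" --pt "8.5 -1.5 -18 1.5 0 0 0" --pt "8.5 -2 -23 2 0 0 0" --pt "8.5 -2.5 -28 2.5 0 0 0" --pt "8.5 -3 -33 3 0 0 0" --pt "8.5 -3.3 -38 3 0 0 0" --pt "8.5 -3.5 -42 3 0 0 0" --pt "8.5 -3.5 -44 3 0 0 0"

```text
clock: 2.15
position: [0.5024, 0.2263, 0.3038]
tool_rot: [-3.141, 0.001, -0.146]
force: [1.3, 0.2, -1.2]
grip_width: 0.0847
finger_force: 0.0
```

```bash
python3 - <<'E'
from workcell import bot
from h import *
s=bot.observe();f=wristcam(bot.grab_frame("wrist"),s)
print(s["clock"],s["position"],s["tool_rot"],s["qpos"],abs(s["qd"]).max())
np.savez("w2.npz",**f);cv2.imwrite("pics/w2.png",f["frame"])
E
```

```text
2.15 [0.5024284  0.22631543 0.30377337] [-3.14077162e+00  1.11398493e-03 -1.46143616e-01] [-0.22561752  0.33190463 -0.40154528  1.65088169  0.13631036  1.18701283
 -2.37565093] 0.30782638260147865
```

View pics/w2.png

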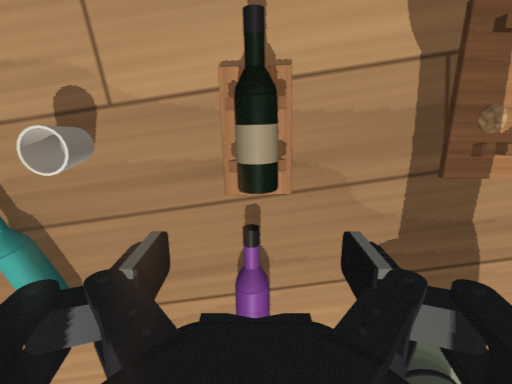

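The half-bottle has its mouth at (254,8) and its butt at (257,192), with the purple bottle behind it at about (252,230) onward. The cup is at (55,150), clear of the fingers.

```bash
python3 - <<'E'
from h import *
f=dict(np.load("w2.npz"))
m=dark(f["frame"],(228,3,290,195),50)
l=[]
for y in range(3,195):
    xs=np.nonzero(m[y])[0]
    if len(xs)>8: l.append((y,xs.min(),xs.max(),))
l=np.array(l);print(l[::8].tolist(), l[0],l[-1])
E=np.array([onplane(f,((a+b)/2,y),.06)[:2] for y,a,b in l if y>12],np.float32)
L=cv2.fitLine(E,cv2.DIST_HUBER,0,.01,.01).ravel();d=L[:2]*np.sign(L[0])
print("yaw",np.degrees(np.arctan2(d[1],d[0])))
for p,z,k in(((254,l[0,0]),.07,-.16),((257,l[-1,0]),.07,.078),((257,l[-1,0]),.05,.078)):
    e=onplane(f,p,z)[:2]; e=L[2:]+d*((e-L[2:])@d); print("org",e+k*d)
E
```

```text
[[5, 249, 259], [13, 244, 263], [21, 244, 263], [29, 244, 263], [37, 245, 263], [45, 245, 263], [53, 245, 263], [61, 245, 263], [69, 244, 265], [77, 240, 270], [85, 237, 274], [93, 235, 276], [101, 235, 276], [109, 235, 276], [117, 236, 276], [164, 240, 276], [172, 241, 276], [180, 242, 276], [188, 243, 276]] [  5 249 259] [192 247 266]
yaw -6.336819
org [0.53353515 0.21969229]
org [0.53091243 0.21998355]
org [0.52528898 0.22060804]
```

```bash
python3 - <<'E'
from h import *
f=dict(np.load("w2.npz"));im=f["frame"].astype(int)
# bottle edges in body rows: distance from wood/stand colour (reddish): r-b small on bottle
for y in (20,40,60,95,105,115,135,150,160,170,180,186):
    row=im[y,220:300]; print(y,"".join("#" if (p[2]-p[0]<33) else "." for p in row))
E
```

```text
20 ........................####################....................................
40 .........................###################....................................
60 .........................####################...................................
95 ...............##########################################.......................
105 ...............##########################################.......................
115 ................#########################################.......................
135 ................................................................................
150 ........................................................#.......................
160 ................................................................................
170 ..................########################################......................
180 ...................######################################.......................
186 ....................#####################################.......................
```

```bash
python3 - <<'E'
from h import *
f=dict(np.load("w2.npz"))
E=np.array([onplane(f,p,.06)[:2] for p in((253.5,20),(254,40),(254.5,60),(255.7,95),(255.7,105),(256.3,115),(257.2,170),(257.4,180))],np.float32)
L=cv2.fitLine(E,cv2.DIST_HUBER,0,.01,.01).ravel();d=L[:2]*np.sign(L[0]);print("yaw",np.degrees(np.arctan2(d[1],d[0])))
a=np.array([.531,.22]);print("axis pt at .531:",L[2:]+d*((a-L[2:])@d))
from workcell import bot
s=bot.observe();print(s["position"],s["tool_rot"],s["clock"],s["qpos"][6])
E
```

```text
yaw -6.8780637
axis pt at .531: [0.53109445 0.220783  ]
[0.50249552 0.22794839 0.30362007] [-3.14005158e+00  1.44434019e-03 -1.44726790e-01] 2.2 -2.3766480517338207
```

servo_tool --pt "8.5 1 0.1 3 0 0 -0.3" --pt "8.5 2 0.2 7 0 0 -0.6" --pt "8.5 3 0.3 11 0 0 -0.8" --pt "8.5 3 0.3 15 0 0 -0.8" --pt "8.5 3 0.3 18 0 0 -0.8" --pt "8.5 3 0.3 20 0 0 -0.8" --pt "8.5 3 0.3 20 0 0 -0.8" --pt "8.5 3 0.3 20 0 0 -0.8" --pt "8.5 3 0.3 20 0 0 -0.8"

```text
clock: 3.1
position: [0.533, 0.2153, 0.1055]
tool_rot: [-3.141, -0.001, -0.136]
force: [-0.9, 0.4, 1.0]
grip_width: 0.0851
finger_force: 0.0
```

```bash
python3 - <<'E'
from workcell import bot
from h import *
s=bot.observe();f=wristcam(bot.grab_frame("wrist"),s)
print(s["clock"],s["position"],s["tool_rot"],s["qpos"][6],abs(s["qd"]).max())
cv2.imwrite("pics/w3.png",f["frame"])
for x in(-.045,.0,.045): # expected axis points at z .06 along tool x through origin
    p=np.array([.532,.221,.06])+x*np.array([.991,-.131,0]); c=f["R"]@p+f["t"]; c=f["mtx"]@c; print(c[:2]/c[2])
E
```

```text
3.1 [0.53304066 0.21531036 0.10552542] [-3.14072606e+00 -1.49373049e-03 -1.36087819e-01] -2.423809539713682 0.003892003816471879
[249.26328601 251.95021928]
[248.69412041 199.66226071]
[248.06326448 141.70695156]
```

View pics/w3.png

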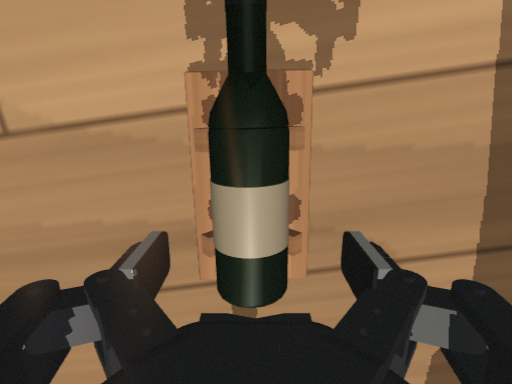

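The bottle is centred at column 249.5 as predicted. The vee arms show at rows of about 127–150 and 231–252, and the butt is at row 302. I now check the position along the axis.

```bash
python3 - <<'E'
from workcell import bot
from h import *
s=bot.observe();f=wristcam(bot.grab_frame("wrist"),s)
d=np.array([.991,-.131])
for n,p,z,k in(("shoulder",(249,128),.09,.056),("butt",(251,303),.06,-.078),("butt",(251,303),.05,-.078),("vF",(296,138),.05,.045),("vR",(294,241),.05,-.045),("boardF",(250,71),.015,.1),("boardR",(250,279),.015,-.1)):
    e=onplane(f,p,z)[:2]; print(n,(e-s["position"][:2])@d-k, (e-s["position"][:2])@np.array([.131,.991]))
E
```

```text
shoulder -0.0012301835273540729 0.00404561623296847
butt -0.017335642038154048 0.00448472143295758
butt -0.02476069054590671 0.004695797143587058
vF -0.0001294496176688989 -0.03135418162870539
vR 0.003182949309717485 -0.03241256374921085
boardF -0.0021105520281646806 0.004384996647897493
boardR -0.00037824761814260477 0.006218681263896185
```

servo_tool --pt "8.5 -0.1 -0.45 1 0 0 0" --pt "8.5 -0.1 -0.45 2.5 0 0 0" --pt "8.5 -0.1 -0.45 4 0 0 0" --pt "8.5 -0.1 -0.45 5.5 0 0 0" --pt "8.5 -0.1 -0.45 6.5 0 0 0" --pt "8.5 -0.1 -0.45 6.9 0 0 0" --pt "8.5 -0.1 -0.45 6.9 0 0 0" --pt "8.5 -0.1 -0.45 6.9 0 0 0" --force 25

```text
clock: 4.0
position: [0.5322, 0.2199, 0.0356]
tool_rot: [-3.141, -0.0, -0.136]
force: [-0.1, -0.1, -0.2]
grip_width: 0.0848
finger_force: 0.0
```

servo_tool --pt "7.5 0 0 0 0 0 0" --pt "7 0 0 0 0 0 0" --pt "6.6 0 0 0 0 0 0" --pt "6.3 0 0 0 0 0 0" --pt "6.1 0 0 0 0 0 0" --pt "5.9 0 0 0 0 0 0" --pt "5.7 0 0 0 0 0 0" --pt "5 0 0 0 0 0 0" --pt "4 0 0 0 0 0 0" --pt "4 0 0 0 0 0 0" --force 25

```text
clock: 5.0
position: [0.532, 0.2196, 0.0356]
tool_rot: [3.141, -0.0, -0.136]
force: [-2.8, -2.4, 8.3]
grip_width: 0.0564
finger_force: 25.0
```

The opening of 56 mm and the upward force suggest that the pads grip above the axis. I reopen, go lower and grip again.

servo_tool --pt "5.8 0 0 0 0 0 0" --pt "6.2 0 0 0 0 0 0" --pt "7 0 0 0 0 0 0" --pt "8 0 0 0 0 0 0" --pt "8.5 0 0 0 0 0 0" --pt "8.5 0 0 0.4 0 0 0" --pt "8.5 0 0 0.8 0 0 0" --pt "8.5 0 0 0.8 0 0 0" --force 25

```text
clock: 5.8
position: [0.5316, 0.2196, 0.0265]
tool_rot: [3.141, 0.001, -0.136]
force: [-0.2, -0.3, 0.1]
grip_width: 0.0849
finger_force: 0.0
```

servo_tool --pt "7.5 0 0 0 0 0 0" --pt "7 0 0 0 0 0 0" --pt "6.6 0 0 0 0 0 0" --pt "6.3 0 0 0 0 0 0" --pt "6.1 0 0 0 0 0 0" --pt "5.9 0 0 0 0 0 0" --pt "5.7 0 0 0 0 0 0" --pt "5 0 0 0 0 0 0" --pt "4 0 0 0 0 0 0" --pt "4 0 0 0 0 0 0" --force 25

```text
clock: 6.8
position: [0.532, 0.2196, 0.0276]
tool_rot: [3.141, -0.0, -0.136]
force: [-2.3, -1.8, 8.2]
grip_width: 0.0591
finger_force: 25.2
```

servo_tool --pt "4 0 0 0 0 0 0" --pt "4 0 0 -0.1 0 0 0" --pt "4 0 0 -0.3 0 0 0" --pt "4 0 0 -0.6 0 0 0" --pt "4 0 0 -1 0 0 0" --pt "4 0 0 -1.5 0 0 0" --pt "4 0 0 -2 0 0 0" --pt "4 0 0 -2.5 0 0 0" --pt "4 0 0 -3 0 0 0" --pt "4 0 0 -3 0 0 0" --force 27

```text
clock: 7.8
position: [0.5324, 0.22, 0.058]
tool_rot: [-3.141, -0.001, -0.136]
force: [-0.2, 0.4, -6.4]
grip_width: 0.0584
finger_force: 30.4
```

```bash
python3 - <<'E'
from workcell import bot
from h import *
s=bot.observe();print(s["force"],s["moment"],s["position"],s["qpos"])
a=bot.grab_frame("side")["frame"];b=bot.grab_frame("wrist")["frame"]
cv2.imwrite("pics/l1.png",np.hstack([cv2.resize(a[150:270,150:300],(400,320)),cv2.resize(b,(400,300))[:,:].copy() if 0 else cv2.copyMakeBorder(cv2.resize(b,(400,300)),0,20,0,0,cv2.BORDER_CONSTANT)]))
E
```

```text
[-0.17843528  0.36392413 -6.35557446] [ 0.03156011 -0.03384247 -0.07802548] [0.53238293 0.21996508 0.05801514] [-0.28943581  0.64942819 -0.29055203  1.834668    0.27395729  0.6954536
 -2.44225099]
```

View pics/l1.png

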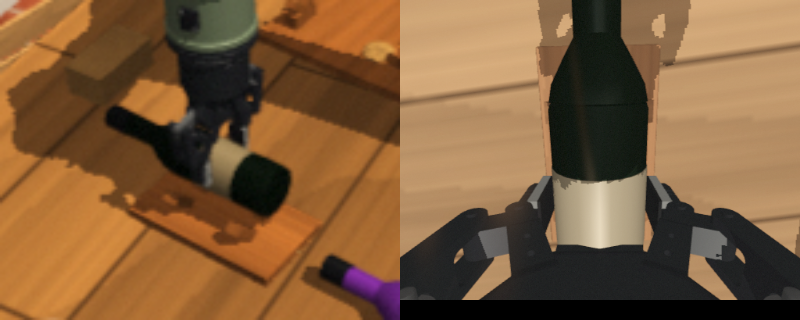

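The bottle is lifted and level, and weighs about 6.4 N. The pad force read 30.4 N, so I drop the grip to 24 at once while lifting on.

servo_tool --pt "4 0 0 -0.3 0 0 0" --pt "4 0 0 -1 0 0 0" --pt "4 0 0 -2 0 0 0" --pt "4 0 0 -3.2 0 0 0" --pt "4 0 0 -4.5 0 0 0" --pt "4 0 0 -6 0 0 0" --pt "4 0 0 -7.3 0 0 0" --pt "4 0 0 -8.3 0 0 0" --pt "4 0 0 -8.8 0 0 0" --pt "4 0 0 -9 0 0 0" --force 24

```text
clock: 8.9
position: [0.5321, 0.2198, 0.1477]
tool_rot: [-3.141, -0.0, -0.136]
force: [-0.6, 0.6, -7.0]
grip_width: 0.059
finger_force: 30.4
```

servo_tool --pt "4 0 0.5 0 0 0 0.1" --pt "4 0.1 1.5 0 0 0 0.1" --pt "4 0.2 3 0 0 0 0.2" --pt "4 0.3 5 0 0 0 0.2" --pt "4 0.4 7.2 0 0 0 0.3" --pt "4 0.5 9.5 0 0 0 0.3" --pt "4 0.7 12 0 0 0 0.4" --pt "4 0.8 14.5 0 0 0 0.4" --pt "4 1 17 0 0 0 0.5" --pt "4 1.1 19.5 0 0 0 0.5"

```text
clock: 9.9
position: [0.5158, 0.0226, 0.147]
tool_rot: [3.141, 0.0, -0.146]
force: [0.3, -0.1, -7.4]
grip_width: 0.0585
finger_force: 30.4
```

servo_tool --pt "4 0.1 2.5 0 0 0 0.1" --pt "4 0.3 5 0 0 0 0.1" --pt "4 0.4 7.5 0 0 0 0.2" --pt "4 0.6 10 0 0 0 0.2" --pt "4 0.7 12.2 0 0 0 0.2" --pt "4 0.8 14 0 0 0 0.2" --pt "4 0.9 15.5 0 0 0 0.2" --pt "4 0.9 16.4 0 0 0 0.2" --pt "4 0.9 16.9 0 0 0 0.2" --pt "4 0.9 16.9 0 0 0 0.2"

```text
clock: 10.9
position: [0.5006, -0.144, 0.1471]
tool_rot: [3.142, 0.0, -0.149]
force: [-0.5, 1.0, -7.1]
grip_width: 0.0587
finger_force: 30.4
```

```bash
python3 - <<'E'
from workcell import bot
from h import *
s=bot.observe();f=bot.grab_frame("wrist");f=wristcam(f,s)
print(s["clock"],s["position"],s["tool_rot"],s["force"],s["finger_force"],s["grip_width"],s["qpos"])
np.savez("w4.npz",**f,pos=s["position"]);cv2.imwrite("pics/w4.png",f["frame"])
E
```

```text
10.9 [ 0.50062541 -0.14397069  0.14710181] [ 3.14154881e+00  2.66793083e-04 -1.48937065e-01] [-0.52440193  1.00348    -7.11044754] 30.37968099117279 0.05869380246776857 [ 0.38100024  0.44292635 -0.28233151  1.91860987  0.16682794  0.8027558
 -1.71154604]
```

View pics/w4.png

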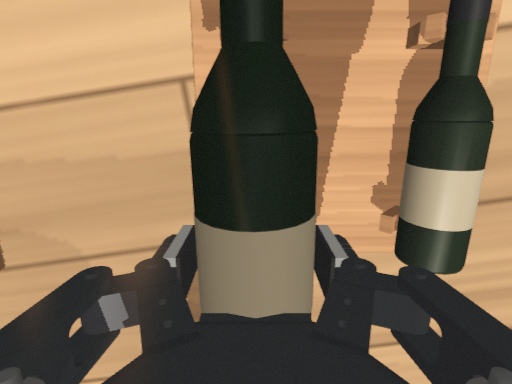

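The bottle is level in the fingers, above the left place. The neighbour's shoulder line is at (452,121), undisturbed. The pads hold 30.4 N without noticeable slip. I cross-check the place along the cradle's x.

```bash
python3 - <<'E'
from h import *
f=dict(np.load("w4.npz"));a=np.radians(-8.5);d=np.array([np.cos(a),np.sin(a)]);n=np.array([-d[1],d[0]])
for nm,p,z in(("neigh",(452,121),.085),("neighz",(452,121),.08),("mine",(253.5,131),.148+.0324+.03)):
    e=onplane(f,p,z)[:2]-.056*d; print(nm,e, e+.17*n if nm[0]=="n" else e-f["pos"][:2])
L=np.array([onplane(f,p,.06)[:2] for p in((465,20),(461,60),(442,200),(435,255))]);v=L[0]-L[-1];print(np.degrees(np.arctan2(v[1],v[0])))
p=L.mean(0);print("lateral of neighbour axis vs pos",(p-f["pos"][:2])@n)
E
```

```text
neigh [ 0.47927106 -0.2964982 ] [ 0.50439866 -0.1283655 ]
neighz [ 0.47861614 -0.29976427] [ 0.50374374 -0.13163157]
mine [ 0.50281261 -0.14332   ] [0.0021872  0.00065069]
-5.88560235977283
lateral of neighbour axis vs pos -0.1717901804087642
```

servo_tool --pt "4 0 0 0.5 0 0 0" --pt "4 0 0 1.5 0 0 0" --pt "4 0.1 0 3 0 0 0" --pt "4 0.1 0 4.5 0 0 0" --pt "4 0.1 0 6 0 0 0" --pt "4 0.1 0 7.5 0 0 0" --pt "4 0.1 0 8.8 0 0 0" --pt "4 0.1 0 9.8 0 0 0" --pt "4 0.1 0 10.4 0 0 0" --pt "4 0.1 0 10.6 0 0 0"

```text
clock: 11.95
position: [0.5019, -0.1434, 0.0406]
tool_rot: [-3.142, 0.001, -0.148]
force: [0.1, -0.4, -7.0]
grip_width: 0.0585
finger_force: 30.3
```

servo_tool --pt "4 0 0 0.1 0 0 0" --pt "4 0 0 0.2 0 0 0" --pt "4 0 0 0.3 0 0 0" --pt "4 0 0 0.4 0 0 0" --pt "4 0 0 0.5 0 0 0" --pt "4 0 0 0.6 0 0 0" --pt "4 0 0 0.7 0 0 0" --pt "4 0 0 0.8 0 0 0" --pt "4 0 0 0.9 0 0 0" --pt "4 0 0 1.0 0 0 0"

```text
clock: 12.95
position: [0.502, -0.1436, 0.0311]
tool_rot: [-3.142, 0.0, -0.148]
force: [0.2, 0.2, -7.0]
grip_width: 0.0587
finger_force: 30.3
```

servo_tool --pt "4 0 0 0.05 0 0 0" --pt "4 0 0 0.1 0 0 0" --pt "4 0 0 0.15 0 0 0" --pt "4 0 0 0.2 0 0 0" --pt "4 0 0 0.25 0 0 0"

```text
clock: 13.45
position: [0.5021, -0.1436, 0.0288]
tool_rot: [-3.142, -0.0, -0.148]
force: [-1.0, 0.7, 0.2]
grip_width: 0.0587
finger_force: 30.8
```

servo_tool --pt "4 0 0 0.04 0 0 0" --pt "4 0 0 0.08 0 0 0" --pt "4 0 0 0.08 0 0 0"

```text
clock: 13.75
position: [0.5023, -0.1435, 0.0284]
tool_rot: [-3.141, -0.001, -0.149]
force: [-3.2, 1.3, 7.8]
grip_width: 0.0586
finger_force: 31.3
```

```bash
python3 - <<'E'
from workcell import bot
s=bot.observe();print(s["position"],s["force"],s["moment"],s["finger_force"])
E
```

```text
[ 0.50226977 -0.14346958  0.02835376] [-3.19536718  1.28675593  7.75048595] [ 0.32291848  0.51336031 -0.44654248] 31.329528093338013
```

Seated. I release slowly and back straight up.

servo_tool --pt "5.9 0 0 0 0 0 0" --pt "6.0 0 0 0 0 0 0" --pt "6.1 0 0 0 0 0 0" --pt "6.3 0 0 0 0 0 0" --pt "6.6 0 0 0 0 0 0" --pt "7.2 0 0 0 0 0 0" --pt "8 0 0 0 0 0 0" --pt "8.5 0 0 0 0 0 0" --pt "8.5 0 0 0 0 0 0"

```text
clock: 14.65
position: [0.502, -0.1436, 0.0279]
tool_rot: [-3.142, 0.0, -0.148]
force: [-0.7, 0.1, -0.9]
grip_width: 0.0852
finger_force: 0.0
```

servo_tool --pt "8.5 0 0 -0.5 0 0 0" --pt "8.5 0 0 -1.5 0 0 0" --pt "8.5 0 0 -3 0 0 0" --pt "8.5 0 0 -5 0 0 0" --pt "8.5 0 0 -8 0 0 0" --pt "8.5 0 0 -12 0 0 0" --pt "8.5 0 0 -16 0 0 0" --pt "8.5 0 0 -20 0 0 0" --pt "8.5 0 0 -24 0 0 0" --pt "8.5 0 0 -26 0 0 0"

```text
clock: 15.65
position: [0.5026, -0.1435, 0.2922]
tool_rot: [3.141, -0.004, -0.148]
force: [-0.3, 0.6, -0.9]
grip_width: 0.0851
finger_force: 0.0
```

```bash
python3 - <<'E'
from workcell import bot
from h import *
s=bot.observe();f=wristcam(bot.grab_frame("wrist"),s);g=bot.grab_frame("side")["frame"]
print(s["clock"],s["position"],s["force"])
im=np.hstack([cv2.resize(f["frame"],(400,300)),cv2.resize(g[100:220,220:380],(400,300))]);cv2.imwrite("pics/end.png",im)
E
```

```text
15.65 [ 0.50256624 -0.14354334  0.29223738] [-0.31476299  0.61772848 -0.91913117]
```

View pics/end.png

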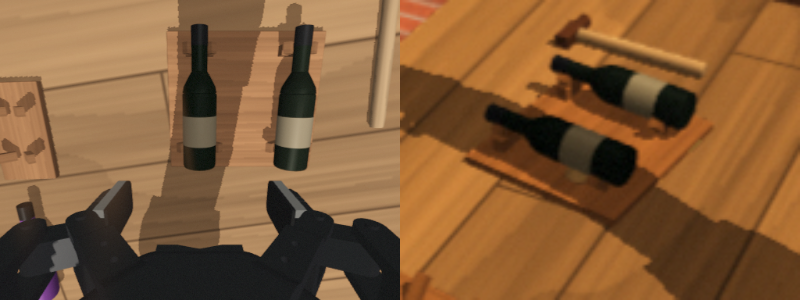

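The half-bottle (mouth (199,25), butt (199,168)) lies parallel to its neighbour (mouth (303,26), butt (291,168)), with body and neck in their rests.

```bash
python3 -c "
from workcell import bot
print(bot.job_done())"
```

```text
the job is handed in; nothing more can be done
None
```

The half-bottle now lies in the cradle's left place, parallel to its neighbour and set down softly, but the pads read 30.3–31.3 N a finger during the carry and set-down, slightly over the 30 N limit; the job is handed in, with the arm clear.

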